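# Roll a handle tube into the V-block and slide it to the stop

## Task

Roll the loose brushed-steel tube by its side across the plywood board, pushing it with the fingertips so that it turns over as it goes, until it drops fully into the blue V-block. Then push it along the groove by its end until its other end rests against the orange end stop. Only push it: do not pick up or tip up the tube, do not let it fall off the board, and leave everything else on the bench where it is.

Things in the scene. Friction and masses are not known exactly. Their poses are not given: they have to be found in the camera images.
- tube: Brushed steel tube lying on the board: 40 mm diameter, 140 mm long, about 0.38 kg, black plugs in its flat ends, two small dark slots in its side (up at the start). Origin at its middle, on its axis; its x runs along the axis, within 0.12 rad of the fixture's x at the start. It rolls very freely and keeps rolling when let go.
- fixture: Fixed plywood rolling board with a V-block on its +y edge. Origin on the bench top. Axes: x along the groove towards the end stop; y the way the tube must roll, across the board into the groove; z up. Board: x -145 to +85, y -150 to +40 mm, top at z 24 mm; a tube lying on it has its axis at z 44 mm.
- v_bottom (a point): Bottom line of the blue V-block's 90 degree V, at fixture (0, +60, +2) mm, axes as fixture. Block: x -70 to +70 mm; near edge level with the board at y +38, far flank up to z 40 mm, flat back to y +120. A seated tube's axis is at fixture y +60, z 30.3 mm, its top at z 50. The V is open at its -x end: the end of a tube short of the stop overhangs there and can be pushed.
- stop_face (a point): Point on the end stop's face, at fixture (+70, +60, +30.3) mm, axes as fixture. The stop: orange upright plate 12 mm thick across the groove's +x end, 56 mm high, y +40 to +116 mm. A tube against it has its middle at fixture x = 0; it starts 20 to 35 mm short of that. Sliding the tube along the groove takes about 2 to 6 N, the first touch briefly more.
- panel: Bystander: brushed steel intercom panel 150 x 110 mm, 17 mm high on black feet. Origin under its centre.
- spray: Bystander: clear spray bottle with white cap, 68 mm diameter, 190 mm tall. Origin under its centre.
- jar: Bystander: small white jar with a grey lid, 48 mm diameter, 45 mm tall, behind the V-block. Origin under its centre.
- stub: Bystander: upright brass stub, 28 mm diameter, 50 mm tall, beyond the board's stop side. Origin under its centre.
- driver: Bystander: screwdriver with red handle, 190 mm long, lying on the bench. Origin under its middle.
- plugbox: Bystander: closed cardboard box 90 x 60 x 40 mm. Origin under its centre.
- short_tube: Bystander: upright aluminium tube, 25 mm diameter, 60 mm tall, beyond the board's stop side. Origin under its centre.
Mind the look-alikes: they are no part of the job. Of the things that look like the tube, the smallest one is meant.

How it is judged:
By the outcome, as a careful person would: the job done as asked, in the order asked, and still so for the second after the job is handed in, with the robot touching nothing.
It also fails if it takes over 54 s, if anything falls off the work surface, if the arm or the gripper's body presses on something with over 40 N, if the wrist force passes 120 N, or if a joint passes its speed limit or range.

## Robot

A 6-joint arm with a two-finger parallel gripper is mounted at the origin on the work surface. World frame = base frame: x ahead of the robot, y to its left, z up, the work surface at z = 0. Lengths are in mm, angles in rad, forces in N, time in s.
With the tool pointing down it reaches from about 275 to 750 mm from the base axis. Payload 10.2 kg.
Tool frame: the origin (TCP) lies midway between the tips of the shut fingers; the grasp point (between the pads) lies 19 mm behind it; z points along the fingers, y is the line along which they close (so a half turn about z gives the same grasp; the last joint's range is limited). The gripper opens to 85 mm and grips with 20 to 120 N. Pads are 22 mm wide; open, the fingers measure 114 mm over their backs; the gripper's body (76 mm by 85 mm) begins 54 mm behind the grasp point. The pads swing forward as they close: fully open they stand 13 mm farther back than shut.
Start: joints at [-1.425, 0.313, 1.498, -0, 1.331, -0.223], TCP at [189.248, -489.71, 231.294] pointing down, gripper open.
Joint ranges: [-2.94, 2.94], [-0.97, 2.17], [0.19, 2.56], [-1.23, 4.37], [0.02, 3.11], [-2.88, 2.88]. Speed limits (rad/s): [2.39, 2.39, 3.01, 3.14, 3.14, 3.14].

## Interface

Orientations are given as a unit quaternion [w, x, y, z].
In Python, from rig import sense, capture, finish_job, find_in, place_of gives the robot as it stands. The module is installed in compiled form; this text tells all that it offers.
- The arm moves only by the shell command python3 -m jog 'ROWS' [FORCE]. ROWS is JSON, a list of rows, each an object of numbers: "tx", "ty", "tz": the shift along the tool's x, y, z in mm; "ax", "ay", "az": the turn, a rotation vector about the tool's x, y, z in rad; "jaw": the closure, from -1 (fully open) to 1 (shut), so that 0 is half open. In form: [{"tx": .., "ty": .., "tz": .., "ax": .., "ay": .., "az": .., "jaw": ..}, ...]. A call has 1 to 5 rows; each row shifts and turns the commanded pose from where the row before left it, along the tool's axes as they then stand; what a row does not reach is not made up. A row lasts 1/8 s, in which the tool goes at most 62.5 mm and 10.7 degrees, less where a joint would pass 70% of its speed; a pose out of reach is approached as far as the arm can. A call with a gripper value outside its range is refused whole. The fingers move at their own pace and stop on an object; FORCE is the grip in N (left out, the last holds). Time passes only in rows, so rows that do not move let the fingers close. It gives the time, the measured TCP pose, the force, the opening and the grip force at its end, in the units of the state.
- sense(): the state, without advancing time (a new reading comes with each control period).
- capture(name): name is "scene" or "top"; returns a dict with "color" (420x560x3 uint8, red, green, blue), "depth" (420x560 float32, mm along the optical axis (not along the pixel's ray), 0 where there is no reading), "fx", "fy", "cx", "cy" (pixels), "camera_from_world" (4x4, takes a point from world to camera coordinates). Camera axes: x right, y up, looking along -z (the intrinsics and any distortion apply to the point x, -y, -z); pixel columns grow to the right and rows downward; lengths in mm; the calibration is good to about 2 mm. A picture is of the moment at which its call begins.
- finish_job(): hands the job in; it is judged then, once.
Trained networks look in the newest picture that a camera, given by its name, has taken for a name from the list of things; names that differ only in an ending like _2 or _b are one class to them, and where a whole thing is asked for, a point or a joint stands for the part that bears it (a point fixed in the world has none). Each returns a list of dicts, best first, with "conf" (0 to 1); they miss things now and then, are a little off and sometimes report something else, mostly with a low value. They report only what shows in the picture. A call takes as long as a camera call. They do not tell look-alikes from the thing itself.
- find_in(query, camera): "centre" ([column, row] in pixels, amid what is visible of it).
- place_of(query, camera): "centre" ([column, row] in pixels: a listed point, or the origin of a listed thing).
The state is a dict: "time_s": time; "joints": joint angles; "dq": joint speeds; "tau": joint torques, N m; "eef_pos": TCP position; "ee_rot": TCP orientation; "force": force on the tool from outside, world axes, zero at the start; "wrist_torque": the same for the moment, N m; "grip_width": opening from 0.0 (shut) to 1.0 (fully open); "grip_force": force on a finger pad.
Only numpy, scipy, OpenCV 4.12 (cv2) and the standard library are available. Lean on these libraries where they do the work, as an engineer would, in place of code of your own. Each camera call takes 0.05 s, during which the arm holds its last target. There are 200 camera calls.

## Working session

There is one attempt and no reset: what is moved stays moved. The work goes in short steps, Python scripts to look and compute and a shell command to move; the robot and the scene stay as the last step left them, time stands still between calls to the robot, and variables do not carry over. Pictures are saved under pics/ and viewed, at most 10 in all, crops included, and the job is handed in when it is done.

```bash
mkdir -p pics
cat > h.py <<'E'
import numpy as np, cv2
from rig import sense, capture, finish_job, find_in, place_of
def cap(n, f=None):
    c=capture(n)
    if f: cv2.imwrite('pics/'+f, c['color'][:,:,::-1])
    return c
def cloud(c):
    d=c['depth'].astype(float); h,w=d.shape; u,v=np.meshgrid(np.arange(w),np.arange(h))
    p=np.stack([(u-c['cx'])/c['fx']*d,-(v-c['cy'])/c['fy']*d,-d,np.ones_like(d)],-1)
    P=p@np.linalg.inv(c['camera_from_world']).T
    P=P[...,:3]; P[d==0]=np.nan
    return P
def ray(c,px,z):
    M=np.linalg.inv(c['camera_from_world']); o=M[:3,3]
    r=M[:3,:3]@np.array([(px[0]-c['cx'])/c['fx'],-(px[1]-c['cy'])/c['fy'],-1])
    return o+r*(z-o[2])/r[2]
E
python3 - <<'E'
from h import *
s=sense(); print({k:np.round(v,3).tolist() for k,v in s.items()})
a=cap('scene','s1.png'); b=cap('top','t1.png')
for n,c in(('scene',a),('top',b)):
  print(n,c['fx'],c['cx'],c['cy'],{k:1 for k in c})
  for q,z in(('tube',44),('fixture',0),('v_bottom',2),('stop_face',30.3),('stub',0),('short_tube',0)):
    for r in place_of(q,n)[:4]: print(q,np.round(r['centre'],1),round(r['conf'],2),ray(c,r['centre'],z).round(1))
im=np.hstack([a['color'],b['color']])[:,:,::-1]
cv2.imwrite('pics/both.png',cv2.resize(im,(800,300),interpolation=cv2.INTER_AREA))
E
```

```text
{'time_s': 0.0, 'joints': [-1.425, 0.313, 1.498, -0.0, 1.331, -0.223], 'dq': [-0.001, 0.0, 0.001, 0.0, 0.001, -0.001], 'tau': [-0.0, -41.227, -25.974, -0.0, 0.004, 0.0], 'eef_pos': [189.21, -489.451, 230.727], 'ee_rot': [-0.001, 0.983, 0.183, 0.0], 'force': [0.072, 0.781, -0.701], 'wrist_torque': [0.018, 0.058, 0.023], 'grip_force': 0.0, 'grip_width': 1.004}
scene 414.05997222238125 289.0633300836855 210.73064887162118 {'color': 1, 'depth': 1, 'fx': 1, 'fy': 1, 'cx': 1, 'cy': 1, 'camera_from_world': 1}
tube [143.4 164.6] 0.77 [ 293.1 -511.9   44. ]
fixture [288.9 230.4] 0.74 [536.1 -45.4   0. ]
fixture [324.3 243.5] 0.67 [586.   57.9   0. ]
v_bottom [343.7 242.2] 0.96 [584.6 115.6   2. ]
stop_face [348.  261.4] 0.93 [665.  115.4  30.3]
stop_face [289.1 233.9] 0.25 [568.3 -46.   30.3]
stub [347.4 281.3] 0.44 [711.2 111.8   0. ]
short_tube [311.2 282.6] 0.42 [711.8  10.6   0. ]
top 505.7747399705232 278.64787945721014 210.2826274358758 {'color': 1, 'depth': 1, 'fx': 1, 'fy': 1, 'cx': 1, 'cy': 1, 'camera_from_world': 1}
tube [290.5 194.3] 0.78 [567.3 -51.1  44. ]
tube [455.2 297.4] 0.78 [ 288.6 -512.8   44. ]
tube [350.7 284.8] 0.64 [ 317.3 -223.3   44. ]
tube [395.9 151.3] 0.58 [ 694.3 -346.2   44. ]
fixture [255.8 187.7] 0.9 [588.6  50.1   0. ]
v_bottom [230.1 184.9] 0.93 [595.2 125.1   2. ]
stop_face [234.  162.7] 0.89 [656.3 112.2  30.3]
stub [231.3 147.7] 0.57 [704.8 124.5   0. ]
short_tube [270.7 148.3] 0.67 [704.9   9.    0. ]
```

View pics/s1.png

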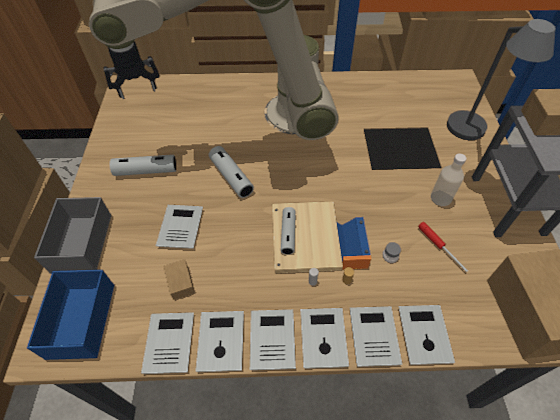

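View pics/t1.png

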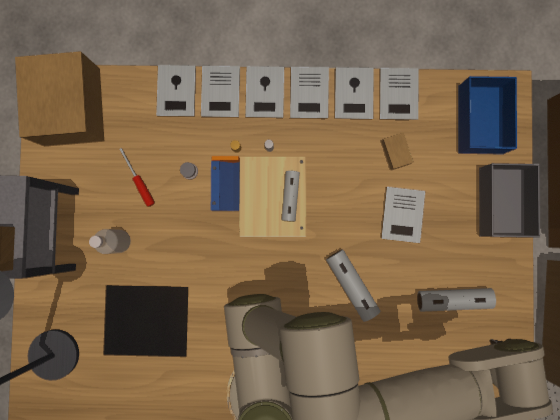

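Candidates for the tube in the top view are (290,194), on the board, and the two on the bench at (352,285) and (456,299), which look larger. The panel at (403,214) also looks similar in finish. I choose (290,194): it is the smallest and lies on the board. Next I check it in a close crop and fit the geometry.

```bash
cat >> h.py <<'E'
def tubefit(c,F=None,lo=36,hi=80,xr=(440,700),yr=(-130,180)):
    P=cloud(c).reshape(-1,3); m=(P[:,2]>lo)&(P[:,2]<hi)&(P[:,0]>xr[0])&(P[:,0]<xr[1])&(P[:,1]>yr[0])&(P[:,1]<yr[1])
    return P[m]
E
python3 - <<'E'
from h import *
for n in('top','scene'):
  c=cap(n); P=cloud(c)
  if n=='top': cv2.imwrite('pics/crop.png',cv2.resize(c['color'][120:250,190:320,::-1],(600,600),interpolation=cv2.INTER_CUBIC))
  Q=P.reshape(-1,3); 
  w=(Q[:,0]>400)&(Q[:,0]<720)&(Q[:,1]>-200)&(Q[:,1]<220)
  b=Q[w&(Q[:,2]>18)&(Q[:,2]<30)]; print(n,'bench z',np.nanmedian(Q[w&(Q[:,2]<12)][:,2]),'board z',np.median(b[:,2]),len(b))
  hsv=cv2.cvtColor(c['color'],cv2.COLOR_RGB2HSV).reshape(-1,3)
  wood=w&(Q[:,2]>18)&(Q[:,2]<30)&(hsv[:,0]<40)
  r=cv2.minAreaRect(Q[wood][:,:2].astype(np.float32)); print('board',r,cv2.boxPoints(r).round(1).tolist())
  blue=w&(hsv[:,0]>100)&(hsv[:,0]<125)&(hsv[:,1]>120)&(Q[:,2]>36)&(Q[:,2]<44)
  r=cv2.minAreaRect(Q[blue][:,:2].astype(np.float32)); print('blueflat',r,np.median(Q[blue][:,2]))
  org=w&(hsv[:,0]<15)&(hsv[:,1]>180)&(Q[:,2]>50)
  if org.sum()>3: r=cv2.minAreaRect(Q[org][:,:2].astype(np.float32)); print('orange',r,np.median(Q[org][:,2]),org.sum())
  t=Q[w&(Q[:,2]>45)&(Q[:,2]<75)&(Q[:,1]<60)&(Q[:,1]>-110)&(Q[:,0]<670)]
  r=cv2.minAreaRect(t[:,:2].astype(np.float32)); print('tube',r,np.percentile(t[:,2],[50,98]),len(t))
  for q in('v_bottom','stop_face','fixture'):
    print(q,[(np.round(x['centre'],1).tolist(),round(x['conf'],2)) for x in place_of(q,n)[:2]])
for x,y in((265,185),(275,225)): pass
E
```

```text
top bench z -0.44189291573366063 board z 23.43748491356905 4637
board ((552.9088134765625, -28.186386108398438), (351.1226501464844, 277.48126220703125), 10.30306625366211) [[355.3999938964844, 76.9000015258789], [405.0, -196.10000610351562], [750.5, -133.3000030517578], [700.7999877929688, 139.6999969482422]]
blueflat ((589.45947265625, 158.39601135253906), (134.56027221679688, 28.468910217285156), 1.440932035446167) 39.307282478015395
orange ((665.3411254882812, 134.9529571533203), (12.437454223632812, 73.36530303955078), 1.200597882270813) 54.9659585576087 37
tube ((562.0811157226562, -49.75267791748047), (39.66592788696289, 140.07020568847656), 86.25631713867188) [59.69377286 67.49176369] 694
v_bottom [([234.3, 183.5], 0.64)]
stop_face []
fixture [([255.8, 185.8], 0.88)]
scene bench z 1.0917507497088081 board z 24.721974615091767 3995
board ((550.0782470703125, -2.22564697265625), (398.417236328125, 254.65924072265625), 20.939579010009766) [[318.5, 45.5], [409.5, -192.3000030517578], [781.5999755859375, -50.0], [690.5999755859375, 187.89999389648438]]
blueflat ((555.7830810546875, -14.518875122070312), (419.0653076171875, 175.31346130371094), 71.72926330566406) 40.42875495292486
orange ((668.2568969726562, 136.24978637695312), (12.437925338745117, 71.3331527709961), 1.1885695457458496) 55.24813353582476 59
tube ((563.7002563476562, -48.43067169189453), (39.3808708190918, 142.905029296875), 86.13284301757812) [61.44093124 67.1388375 ] 589
v_bottom [([346.7, 241.4], 0.98)]
stop_face [([347.9, 261.6], 0.73), ([345.5, 276.2], 0.4)]
fixture [([323.1, 247.1], 0.67)]
```

View pics/crop.png

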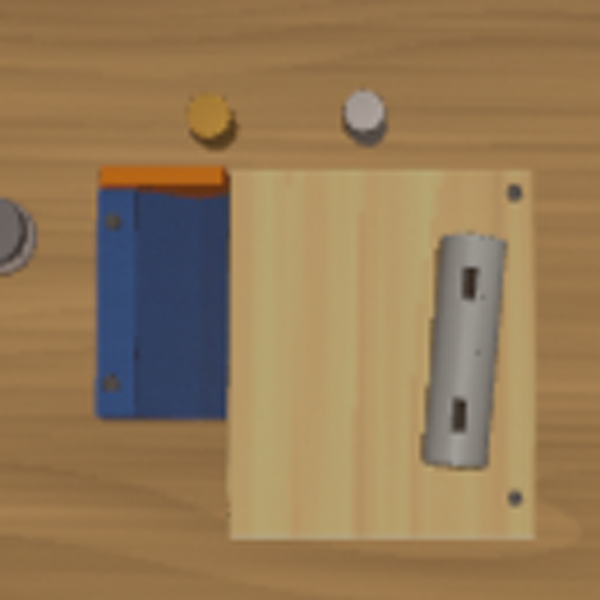

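The crop shows the smallest tube on the plywood, spanning crop (422–505, 235–468) with two dark slots up. The V-block is to its left and the orange stop at the V-block's top (+x) end. Now one fixture fit, while I start the arm with a transfer at height.

```bash
cat >> h.py <<'E'
def board(c):
    P=cloud(c); hsv=cv2.cvtColor(c['color'],cv2.COLOR_RGB2HSV)
    m=((P[...,2]>17)&(P[...,2]<31)&(P[...,0]>400)&(P[...,0]<700)&(P[...,1]>-130)&(P[...,1]<120)&((hsv[...,0]<40)|(hsv[...,0]>170))).astype(np.uint8)
    m=cv2.morphologyEx(m,cv2.MORPH_OPEN,np.ones((5,5),np.uint8))
    n,l,s,_=cv2.connectedComponentsWithStats(m); k=1+np.argmax(s[1:,4])
    return cv2.minAreaRect(P[l==k][:,:2].astype(np.float32))
E
python3 - <<'E'
from h import *
for n in('top','scene'):
  c=cap(n); r=board(c); print(n,r,cv2.boxPoints(r).round(1).tolist())
E
python3 -m jog '[{"tx":50},{"tx":50},{"tx":50},{"tx":50},{"tx":50}]'
```

```text
top ((562.6456909179688, 2.1973190307617188), (227.858642578125, 190.21005249023438), 0.9702778458595276) [[447.1000061035156, 95.4000015258789], [450.29998779296875, -94.80000305175781], [678.2000122070312, -91.0], [674.9000244140625, 99.19999694824219]]
scene ((563.8544311523438, 3.5362701416015625), (235.48171997070312, 189.02099609375), 1.2997817993164062) [[444.0, 95.4000015258789], [448.29998779296875, -93.5999984741211], [683.7000122070312, -88.30000305175781], [679.4000244140625, 100.69999694824219]]schema error: expected keys tx, ty, tz, ax, ay, az, jaw
```

```bash
python3 -m jog '[{"tx":48,"ty":-23,"tz":0,"ax":0,"ay":0,"az":0,"jaw":-1},{"tx":48,"ty":-23,"tz":0,"ax":0,"ay":0,"az":0,"jaw":-1},{"tx":48,"ty":-23,"tz":0,"ax":0,"ay":0,"az":0,"jaw":-1},{"tx":48,"ty":-23,"tz":0,"ax":0,"ay":0,"az":0,"jaw":-1},{"tx":48,"ty":-23,"tz":0,"ax":0,"ay":0,"az":0,"jaw":-1}]'
python3 -m jog '[{"tx":48,"ty":-23,"tz":10,"ax":0,"ay":0,"az":0,"jaw":-1},{"tx":48,"ty":-23,"tz":10,"ax":0,"ay":0,"az":0,"jaw":-1},{"tx":48,"ty":-23,"tz":10,"ax":0,"ay":0,"az":0,"jaw":-1},{"tx":48,"ty":-23,"tz":10,"ax":0,"ay":0,"az":0,"jaw":-1},{"tx":48,"ty":-23,"tz":10,"ax":0,"ay":0,"az":0,"jaw":-1}]'
python3 -m jog '[{"tx":0,"ty":0,"tz":5,"ax":0,"ay":0,"az":-0.17,"jaw":-1},{"tx":0,"ty":0,"tz":5,"ax":0,"ay":0,"az":-0.17,"jaw":-1},{"tx":0,"ty":0,"tz":5,"ax":0,"ay":0,"az":-0.17,"jaw":-1},{"tx":0,"ty":0,"tz":5,"ax":0,"ay":0,"az":-0.17,"jaw":-1},{"tx":0,"ty":0,"tz":5,"ax":0,"ay":0,"az":-0.17,"jaw":-1}]'
python3 -m jog '[{"tx":0,"ty":0,"tz":0,"ax":0,"ay":0,"az":-0.17,"jaw":-1},{"tx":0,"ty":0,"tz":0,"ax":0,"ay":0,"az":-0.115,"jaw":-1},{"tx":0,"ty":0,"tz":0,"ax":0,"ay":0,"az":0,"jaw":-1}]'
```

```text
time_s: 1.82
eef_pos: [372.7, -294.6, 231.5]
ee_rot: [0.0, 0.983, 0.183, 0.0]
force: [0.8, -0.2, -0.6]
grip_width: 0.999
grip_force: 0.0
time_s: 2.45
eef_pos: [555.2, -100.7, 181.1]
ee_rot: [0.0, 0.983, 0.183, 0.0]
force: [0.0, -0.5, 1.2]
grip_width: 0.996
grip_force: 0.0
time_s: 3.08
eef_pos: [554.1, -102.1, 156.1]
ee_rot: [-0.0, 0.818, 0.575, -0.0]
force: [-0.4, -0.2, -0.6]
grip_width: 1.003
grip_force: 0.0
time_s: 3.45
eef_pos: [554.1, -102.1, 156.3]
ee_rot: [0.0, 0.731, 0.683, -0.0]
force: [0.6, -0.5, 0.2]
grip_width: 1.002
grip_force: 0.0
```

```bash
python3 -m jog '[{"tx":0,"ty":5,"tz":40,"ax":0,"ay":0,"az":0,"jaw":-1},{"tx":0,"ty":0,"tz":40,"ax":0,"ay":0,"az":0,"jaw":-1},{"tx":0,"ty":0,"tz":36,"ax":0,"ay":0,"az":0,"jaw":-1},{"tx":0,"ty":0,"tz":20,"ax":0,"ay":0,"az":0,"jaw":-1},{"tx":0,"ty":0,"tz":0,"ax":0,"ay":0,"az":0,"jaw":-1}]'
python3 - <<'E'
from h import *
s=sense(); print(s['eef_pos'],s['force'])
c=cap('scene'); cv2.imwrite('pics/s2.png',cv2.resize(c['color'][170:300,230:400,::-1],(780,596),interpolation=cv2.INTER_CUBIC))
E
```

```text
time_s: 4.08
eef_pos: [558.3, -102.2, 19.2]
ee_rot: [-0.001, 0.731, 0.682, -0.001]
force: [0.4, -0.3, 0.6]
grip_width: 0.996
grip_force: 0.0
[ 558.32935526 -102.19225832   19.1574255 ] [ 0.4305168  -0.28034036  0.63389231]
```

View pics/s2.png

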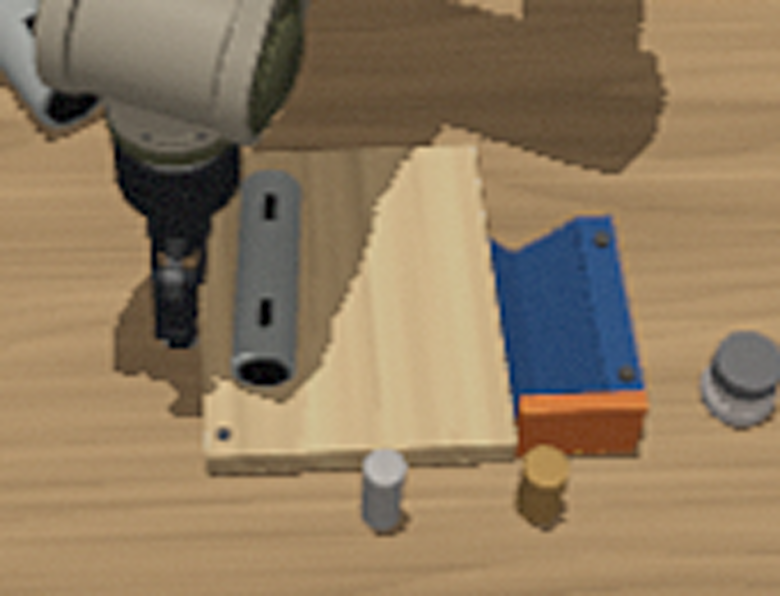

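The tube lies clear ahead of the two open fingers, which stand behind it at about crop (178,330). Start the push.

```bash
python3 -m jog '[{"tx":8,"ty":0,"tz":0,"ax":0,"ay":0,"az":0,"jaw":-1},{"tx":5,"ty":0,"tz":0,"ax":0,"ay":0,"az":0,"jaw":-1},{"tx":3,"ty":0,"tz":0,"ax":0,"ay":0,"az":0,"jaw":-1},{"tx":3,"ty":0,"tz":0,"ax":0,"ay":0,"az":0,"jaw":-1},{"tx":3,"ty":0,"tz":0,"ax":0,"ay":0,"az":0,"jaw":-1}]'
python3 -m jog '[{"tx":3,"ty":0,"tz":0,"ax":0,"ay":0,"az":0,"jaw":-1},{"tx":3.5,"ty":0,"tz":0,"ax":0,"ay":0,"az":0,"jaw":-1},{"tx":4,"ty":0,"tz":0,"ax":0,"ay":0,"az":-0.01,"jaw":-1},{"tx":4.5,"ty":0,"tz":0,"ax":0,"ay":0,"az":-0.01,"jaw":-1},{"tx":5,"ty":0,"tz":0,"ax":0,"ay":0,"az":-0.01,"jaw":-1}]'
cat >> h.py <<'E'
def where():
    s=sense(); c=cap('top'); Q=cloud(c).reshape(-1,3)
    th=0.02; R=np.array([[np.cos(th),-np.sin(th)],[np.sin(th),np.cos(th)]]); O=np.array([592.3,57])
    hsv=cv2.cvtColor(c['color'],cv2.COLOR_RGB2HSV).reshape(-1,3)
    f=(Q[:,:2]-O)@R
    m=(f[:,0]>-120)&(f[:,0]<64)&(f[:,1]>-145)&(f[:,1]<82)&(Q[:,2]>(np.where(f[:,1]<36,47,42)))&(Q[:,2]<68)&(hsv[:,1]<60)&(hsv[:,2]>55)
    r=cv2.minAreaRect(f[m].astype(np.float32))
    print('t',s['time_s'],'tcp fix',((s['eef_pos'][:2]-O)@R).round(1),s['eef_pos'].round(1),'F',s['force'].round(1),'tube',np.round(r[0],1),np.round(r[1],1),round(r[2],1),'z98',np.percentile(Q[m,2],98).round(1),m.sum())
    return c
E
python3 - <<'E'
from h import *
c=where(); cv2.imwrite('pics/t3.png',cv2.resize(c['color'][120:250,190:320,::-1],(400,400)))
E
```

```text
time_s: 4.75
eef_pos: [560.6, -80.4, 20.4]
ee_rot: [0.0, 0.73, 0.683, 0.0]
force: [1.0, -2.0, 1.5]
grip_width: 0.998
grip_force: 0.8
time_s: 5.38
eef_pos: [561.7, -60.2, 20.3]
ee_rot: [-0.0, 0.72, 0.694, -0.0]
force: [-0.0, 0.0, 0.6]
grip_width: 1.003
grip_force: 0.2Traceback (most recent call last):
  File "<stdin>", line 2, in <module>
  File "h.py", line 33, in where
    print('t',s['time_s'],'tcp fix',((s['eef_pos'][:2]-O)@R).round(1),s['eef_pos'].round(1),'F',s['force'].round(1),'tube',np.round(r[0],1),np.round(r[1],1),round(r[2],1),'z98',np.percentile(Q[m,2],98).round(1),m.sum())
                                                                                                                                                                                 ~~~~~~~~~~~~~^^^^^^^^^^^
    return _quantile_unchecked(
        a, q, axis, out, overwrite_input, method, keepdims, weights)
    return _ureduce(a,
                    func=_quantile_ureduce_func,
    ...<5 lines>...
                    overwrite_input=overwrite_input,
                    method=method)
    r = func(a, **kwargs)
    result = _quantile(arr,
                       quantiles=q,
    ...<2 lines>...
                       out=out,
                       weights=wgt)
    slices_having_nans = np.isnan(arr[-1, ...])
                                  ~~~^^^^^^^^^
IndexError: index -1 is out of bounds for axis 0 with size 0
```

```bash
sed -i "s/def where():/def where(cam='scene'):/; s/c=cap('top'); Q/c=cap(cam); Q/; s/(hsv\[:,2\]>55)/(hsv[:,2]>40)/" h.py
python3 - <<'E'
from h import *
try: c=where()
except Exception as e: print(e); c=cap('scene')
cv2.imwrite('pics/s3.png',cv2.resize(c['color'][170:300,230:400,::-1],(520,398)))
E
```

```text
t 5.425 tcp fix [ -33. -116.] [561.7 -59.6  20.2] F [-0.3  0.8 -0.4] tube [-26.8 -84.7] [ 42.8 139.9] 84.2 z98 67.0 447
```

View pics/s3.png

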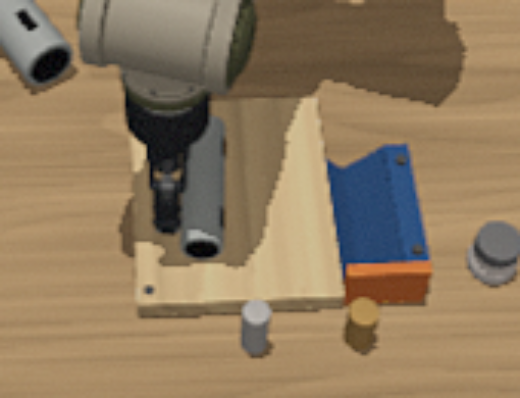

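```bash
python3 -m jog '[{"tx":5.5,"ty":0,"tz":0,"ax":0,"ay":0,"az":-0.01,"jaw":-1},{"tx":6,"ty":0,"tz":0,"ax":0,"ay":0,"az":-0.01,"jaw":-1},{"tx":6.5,"ty":0,"tz":0,"ax":0,"ay":0,"az":-0.01,"jaw":-1},{"tx":7,"ty":0,"tz":0,"ax":0,"ay":0,"az":-0.01,"jaw":-1},{"tx":7,"ty":0,"tz":0,"ax":0,"ay":0,"az":-0.01,"jaw":-1}]'
python3 -c "
from h import *
where()"
```

```text
time_s: 6.1
eef_pos: [562.2, -28.0, 20.3]
ee_rot: [-0.0, 0.702, 0.712, -0.0]
force: [-0.1, -0.1, 0.6]
grip_width: 1.0
grip_force: 0.2
t 6.1 tcp fix [-31.8 -84.4] [562.2 -28.   20.3] F [-0.1 -0.1  0.6] tube [-24.4 -51.9] [ 42.2 138.4] 84.8 z98 66.7 402
```

```bash
python3 -m jog '[{"tx":7.5,"ty":0,"tz":0,"ax":0,"ay":0,"az":-0.01,"jaw":-1},{"tx":8,"ty":0,"tz":0,"ax":0,"ay":0,"az":0,"jaw":-1},{"tx":8.5,"ty":0,"tz":0,"ax":0,"ay":0,"az":0,"jaw":-1},{"tx":9,"ty":0,"tz":0,"ax":0,"ay":0,"az":0,"jaw":-1}]'
python3 - <<'E'
from h import *
c=where()
cv2.imwrite('pics/s4.png',cv2.resize(c['color'][170:300,230:400,::-1],(520,398)))
E
```

```text
time_s: 6.65
eef_pos: [561.5, 5.1, 20.3]
ee_rot: [-0.0, 0.699, 0.715, 0.0]
force: [0.0, 0.1, 0.9]
grip_width: 0.999
grip_force: 0.0
t 6.65 tcp fix [-31.8 -51.3] [561.5   5.1  20.3] F [0.  0.1 0.9] tube [-21.5 -19.7] [ 42.  138.1] 86.3 z98 67.0 391
```

View pics/s4.png

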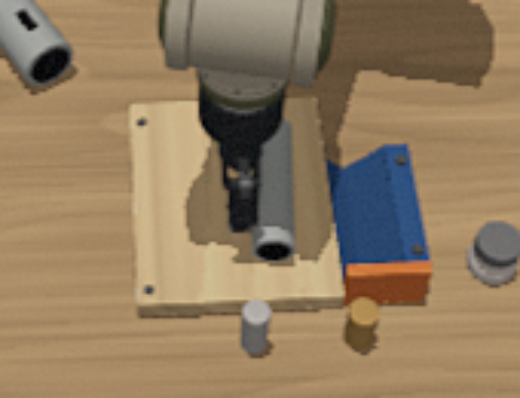

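```bash
python3 -m jog '[{"tx":9,"ty":0,"tz":0,"ax":0,"ay":0,"az":0,"jaw":-1},{"tx":9,"ty":0,"tz":0,"ax":0,"ay":0,"az":0,"jaw":-1},{"tx":9,"ty":0,"tz":0,"ax":0,"ay":0,"az":0,"jaw":-1},{"tx":9,"ty":0,"tz":0,"ax":0,"ay":0,"az":0,"jaw":-1},{"tx":9,"ty":0,"tz":0,"ax":0,"ay":0,"az":0,"jaw":-1}]'
python3 -m jog '[{"tx":9,"ty":0,"tz":0,"ax":0,"ay":0,"az":0,"jaw":-1},{"tx":7,"ty":0,"tz":0,"ax":0,"ay":0,"az":0,"jaw":-1},{"tx":5,"ty":0,"tz":0,"ax":0,"ay":0,"az":0,"jaw":-1},{"tx":2,"ty":0,"tz":0,"ax":0,"ay":0,"az":0,"jaw":-1},{"tx":0,"ty":0,"tz":0,"ax":0,"ay":0,"az":0,"jaw":-1}]'
python3 - <<'E'
from h import *
c=where()
cv2.imwrite('pics/s5.png',cv2.resize(c['color'][170:300,230:400,::-1],(520,398)))
E
```

```text
time_s: 7.32
eef_pos: [560.5, 50.0, 20.3]
ee_rot: [-0.0, 0.699, 0.715, -0.0]
force: [-0.2, 0.2, 0.5]
grip_width: 0.999
grip_force: 0.2
time_s: 7.95
eef_pos: [560.0, 72.4, 20.3]
ee_rot: [-0.0, 0.699, 0.715, -0.0]
force: [-0.6, -0.2, 0.8]
grip_width: 0.999
grip_force: 0.0
t 7.95 tcp fix [-32.  16.] [560.   72.4  20.3] F [-0.6 -0.2  0.8] tube [-16.   42.7] [ 70.5 138.8] 89.5 z98 54.3 414
```

View pics/s5.png

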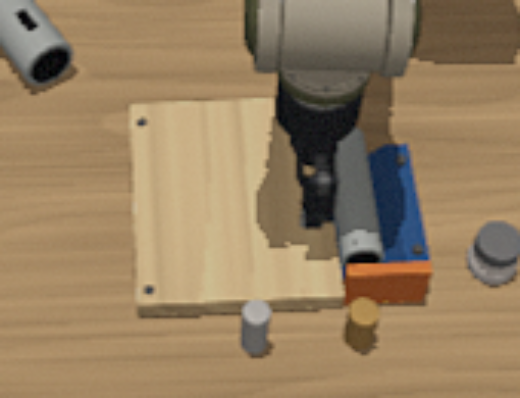

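The tube has dropped into the V along its length, with its +x end about 15 mm short of the orange stop. Now go round to its −x end.

```bash
python3 -m jog '[{"tx":-10,"ty":0,"tz":0,"ax":0,"ay":0,"az":0,"jaw":-1},{"tx":0,"ty":0,"tz":-35,"ax":0,"ay":0,"az":0,"jaw":-1},{"tx":0,"ty":0,"tz":-45,"ax":0,"ay":0,"az":0,"jaw":1},{"tx":0,"ty":-45,"tz":0,"ax":0,"ay":0,"az":0,"jaw":1},{"tx":0,"ty":-45,"tz":0,"ax":0,"ay":0,"az":0,"jaw":1}]'
python3 -m jog '[{"tx":27,"ty":0,"tz":0,"ax":0,"ay":0,"az":0,"jaw":1},{"tx":27,"ty":0,"tz":0,"ax":0,"ay":0,"az":0,"jaw":1},{"tx":0,"ty":0,"tz":0,"ax":0,"ay":0,"az":0,"jaw":1},{"tx":0,"ty":0,"tz":0,"ax":0,"ay":0,"az":0,"jaw":1},{"tx":0,"ty":0,"tz":0,"ax":0,"ay":0,"az":0,"jaw":1}]'
python3 - <<'E'
from h import *
where('scene')
c=cap('top')
cv2.imwrite('pics/t6.png',cv2.resize(c['color'][120:250,190:320,::-1],(500,500)))
E
```

```text
time_s: 8.62
eef_pos: [469.2, 59.6, 100.6]
ee_rot: [0.0, 0.699, 0.715, 0.0]
force: [0.6, -0.4, 1.0]
grip_width: 0.378
grip_force: 0.0
time_s: 9.25
eef_pos: [469.1, 113.5, 100.3]
ee_rot: [0.0, 0.699, 0.715, -0.0]
force: [-0.9, 0.4, 0.7]
grip_width: 0.0
grip_force: 0.0
t 9.25 tcp fix [-122.    58.9] [469.1 113.5 100.3] F [-0.9  0.4  0.7] tube [-17.   60.3] [ 35.  139.9] 89.9 z98 53.4 468
```

View pics/t6.png

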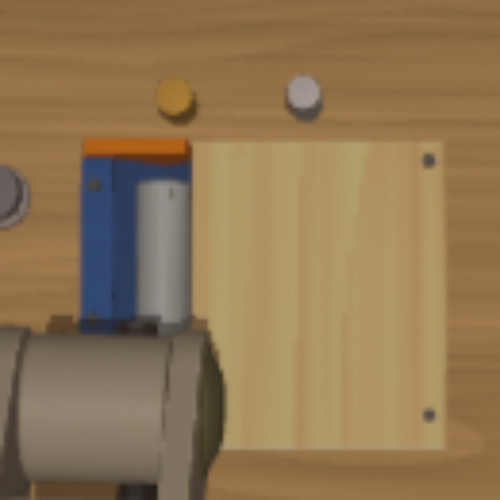

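The tube is seated and squared: its gap to the orange stop runs from about row 157 to row 180. Descend behind its end, then push slowly.

```bash
python3 -m jog '[{"tx":1,"ty":0,"tz":40,"ax":0,"ay":0,"az":0,"jaw":1},{"tx":0,"ty":0,"tz":35,"ax":0,"ay":0,"az":0,"jaw":1},{"tx":0,"ty":0,"tz":11,"ax":0,"ay":0,"az":0,"jaw":1},{"tx":0,"ty":6,"tz":0,"ax":0,"ay":0,"az":0,"jaw":1},{"tx":0,"ty":4,"tz":0,"ax":0,"ay":0,"az":0,"jaw":1}]'
python3 -m jog '[{"tx":0,"ty":2,"tz":0,"ax":0,"ay":0,"az":0,"jaw":1},{"tx":0,"ty":2,"tz":0,"ax":0,"ay":0,"az":0,"jaw":1},{"tx":0,"ty":2,"tz":0,"ax":0,"ay":0,"az":0,"jaw":1}]'
python3 -m jog '[{"tx":0,"ty":2,"tz":0,"ax":0,"ay":0,"az":0,"jaw":1},{"tx":0,"ty":2,"tz":0,"ax":0,"ay":0,"az":0,"jaw":1},{"tx":0,"ty":2,"tz":0,"ax":0,"ay":0,"az":0,"jaw":1}]'
python3 -m jog '[{"tx":0,"ty":2,"tz":0,"ax":0,"ay":0,"az":0,"jaw":1},{"tx":0,"ty":2,"tz":0,"ax":0,"ay":0,"az":0,"jaw":1},{"tx":0,"ty":2,"tz":0,"ax":0,"ay":0,"az":0,"jaw":1}]'
python3 -c "
from h import *
where()"
```

```text
time_s: 9.98
eef_pos: [480.3, 115.5, 15.6]
ee_rot: [0.001, 0.699, 0.715, 0.001]
force: [0.2, -0.5, 0.4]
grip_width: 0.003
grip_force: 0.0
time_s: 10.35
eef_pos: [485.1, 115.7, 14.5]
ee_rot: [0.0, 0.699, 0.715, 0.0]
force: [0.4, 0.5, -0.2]
grip_width: -0.0
grip_force: 0.0
time_s: 10.72
eef_pos: [489.7, 115.9, 14.1]
ee_rot: [-0.001, 0.699, 0.715, -0.001]
force: [-11.9, -1.9, 9.5]
grip_width: -0.001
grip_force: 6.1
time_s: 11.1
eef_pos: [494.7, 116.0, 14.2]
ee_rot: [-0.002, 0.699, 0.715, -0.002]
force: [-12.9, -1.7, 10.3]
grip_width: 0.002
grip_force: 6.6
t 11.1 tcp fix [-96.4  61. ] [494.7 116.   14.2] F [-12.9  -1.7  10.3] tube [-21.9  60.4] [ 35.7 159.9] 89.5 z98 53.7 446
```

Run:
```python
from h import *
c=cap('scene'); P=cloud(c)
cv2.imwrite('pics/s7.png',cv2.resize(c['color'][190:290,300:400,::-1],(600,600),interpolation=cv2.INTER_CUBIC))
th=0.02; R=np.array([[np.cos(th),-np.sin(th)],[np.sin(th),np.cos(th)]]); f=(P[...,:2]-[592.3,57])@R
for x in range(-90,75,10):
  m=(abs(f[...,0]-x)<5)&(abs(f[...,1]-60)<8); print(x,np.nanmax(P[m][:,2]).round(1) if m.sum() else None,end='; ')
```

```text
-90 313.8; -80 315.3; -70 309.8; -60 302.1; -50 285.7; -40 112.2; -30 109.1; -20 54.5; -10 52.4; 0 53.7; 10 54.4; 20 55.6; 30 54.4; 40 55.8; 50 53.9; 60 53.6; 70 59.8;
```

View pics/s7.png

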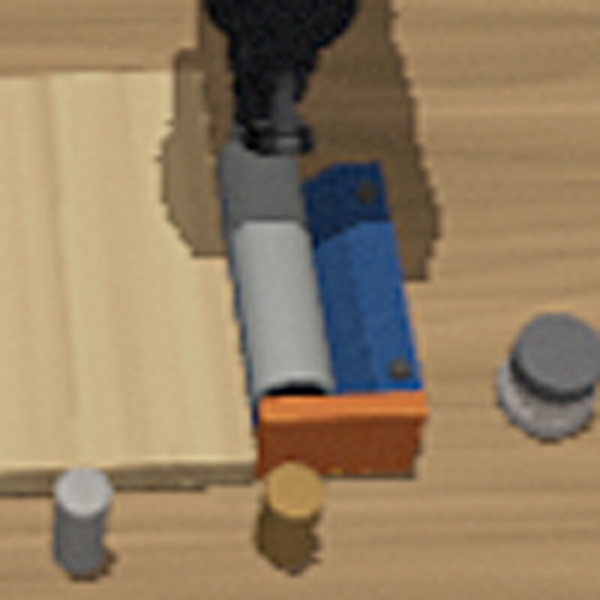

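The tube lies flat in the V with about 10 mm still to go to the stop, and it is sliding. Continue.

```bash
python3 -m jog '[{"tx":0,"ty":2,"tz":-0.3,"ax":0,"ay":0,"az":0,"jaw":1},{"tx":0,"ty":2,"tz":0,"ax":0,"ay":0,"az":0,"jaw":1},{"tx":0,"ty":2,"tz":0,"ax":0,"ay":0,"az":0,"jaw":1}]'
python3 -m jog '[{"tx":0,"ty":1.5,"tz":0,"ax":0,"ay":0,"az":0,"jaw":1}]'
python3 -m jog '[{"tx":0,"ty":1,"tz":0,"ax":0,"ay":0,"az":0,"jaw":1}]'
```

```text
time_s: 11.58
eef_pos: [502.8, 116.1, 14.4]
ee_rot: [-0.0, 0.699, 0.715, -0.0]
force: [-2.7, -0.5, -0.6]
grip_width: -0.003
grip_force: 1.1
time_s: 11.7
eef_pos: [504.5, 116.1, 14.5]
ee_rot: [-0.0, 0.699, 0.715, -0.0]
force: [-2.1, -0.5, -2.1]
grip_width: 0.003
grip_force: 1.0
time_s: 11.82
eef_pos: [505.5, 116.1, 14.5]
ee_rot: [-0.0, 0.699, 0.715, -0.0]
force: [-1.8, -0.3, -1.6]
grip_width: 0.0
grip_force: 1.0
```

```bash
for i in 1; do :; done
python3 -m jog '[{"tx":0,"ty":1,"tz":0,"ax":0,"ay":0,"az":0,"jaw":1}]' | grep -E 'eef|force'
python3 -m jog '[{"tx":0,"ty":1,"tz":0,"ax":0,"ay":0,"az":0,"jaw":1}]' | grep -E 'eef|force'
python3 -m jog '[{"tx":0,"ty":0.5,"tz":0,"ax":0,"ay":0,"az":0,"jaw":1}]' | grep -E 'eef|force'
```

```text
eef_pos: [506.5, 116.2, 14.6]
force: [-1.5, -0.9, -0.2]
grip_force: 1.0
eef_pos: [507.5, 116.2, 14.6]
force: [-2.0, -0.7, -1.5]
grip_force: 1.0
eef_pos: [507.6, 116.2, 14.4]
force: [-4.7, -0.2, -0.4]
grip_force: 2.3
```

```bash
python3 -m jog '[{"tx":0,"ty":0.5,"tz":0,"ax":0,"ay":0,"az":0,"jaw":1}]' | grep -E 'eef|force'
python3 -m jog '[{"tx":0,"ty":0.5,"tz":0,"ax":0,"ay":0,"az":0,"jaw":1}]' | grep -E 'eef|force'
```

```text
eef_pos: [507.6, 116.2, 14.4]
force: [-8.7, -0.7, 1.6]
grip_force: 3.9
eef_pos: [507.6, 116.3, 14.4]
force: [-9.8, -0.8, 3.7]
grip_force: 5.3
```

```bash
python3 -m jog '[{"tx":0,"ty":1,"tz":0,"ax":0,"ay":0,"az":0,"jaw":1},{"tx":0,"ty":0,"tz":0,"ax":0,"ay":0,"az":0,"jaw":1}]' | grep -E 'eef|force'
python3 -m jog '[{"tx":0,"ty":0.5,"tz":0,"ax":0,"ay":0,"az":0,"jaw":1},{"tx":0,"ty":0,"tz":0,"ax":0,"ay":0,"az":0,"jaw":1}]' | grep -E 'eef|force'
```

```text
eef_pos: [507.6, 116.2, 14.3]
force: [-14.3, -2.3, 8.1]
grip_force: 7.4
eef_pos: [507.6, 116.2, 14.3]
force: [-17.9, -2.5, 10.4]
grip_force: 8.9
```

The tool no longer advances as the force rises, so the tube is against the stop. Withdraw and check.

```bash
python3 -m jog '[{"tx":0,"ty":-2,"tz":0,"ax":0,"ay":0,"az":0,"jaw":1},{"tx":0,"ty":-5,"tz":0,"ax":0,"ay":0,"az":0,"jaw":1},{"tx":0,"ty":-20,"tz":0,"ax":0,"ay":0,"az":0,"jaw":1},{"tx":0,"ty":-20,"tz":-20,"ax":0,"ay":0,"az":0,"jaw":1},{"tx":0,"ty":-20,"tz":-40,"ax":0,"ay":0,"az":0,"jaw":1}]'
python3 -m jog '[{"tx":0,"ty":-20,"tz":-40,"ax":0,"ay":0,"az":0,"jaw":1},{"tx":0,"ty":-20,"tz":-20,"ax":0,"ay":0,"az":0,"jaw":1},{"tx":0,"ty":0,"tz":0,"ax":0,"ay":0,"az":0,"jaw":1}]'
python3 - <<'E'
from h import *
where()
c=where('top')
d=cap('scene')
a=cv2.resize(d['color'][190:290,300:400,::-1],(400,400),interpolation=cv2.INTER_CUBIC)
b=cv2.resize(c['color'][130:230,190:290,::-1],(400,400),interpolation=cv2.INTER_CUBIC)
cv2.imwrite('pics/end.png',np.hstack([a,b]))
E
```

```text
time_s: 13.58
eef_pos: [442.6, 114.7, 74.7]
ee_rot: [-0.0, 0.699, 0.715, -0.0]
force: [0.6, 0.9, 0.6]
grip_width: -0.0
grip_force: 0.0
time_s: 13.95
eef_pos: [404.0, 113.9, 136.0]
ee_rot: [0.002, 0.699, 0.715, 0.002]
force: [0.4, 0.2, 0.1]
grip_width: -0.0
grip_force: 0.0
t 13.95 tcp fix [-187.2   60.7] [404.  113.9 136. ] F [0.4 0.2 0.1] tube [-3.  60.7] [133.9  34.9] 0.1 z98 53.8 437
t 14.0 tcp fix [-187.    60.6] [404.1 113.8 135. ] F [-0.6  0.6  0.4] tube [-2.5 60.7] [132.9  34.5] 0.2 z98 54.7 478
```

View pics/end.png

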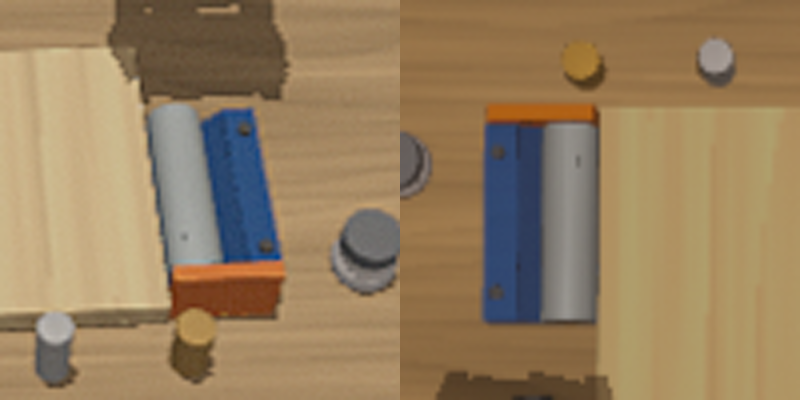

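Both views show the tube seated, touching the orange stop and flush with the block's −x end (top view, right half, rows 122–320). The jar, stub and short tube have not moved.

```bash
python3 -c "
from rig import finish_job
print(finish_job())"
```

```text
the job is handed in; nothing more can be done
None
```

The tube was rolled across the board into the V-block and pushed along the groove until it rested against the orange end stop; I handed the job in at about 14 s with the gripper clear of everything.

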